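Unclip a leak-tested filter from the tester and clip it into the vacuum pump

ROBOT

A 6-joint arm with a two-finger parallel gripper is mounted at the origin on a cart in front of the work surface, level with it; the furniture and walls round the work are solid. World frame = base frame: x ahead of the robot, y to its left, z up, the work surface at z = 0. Lengths are in mm, angles in degrees, forces in N, time in s.
With the tool pointing down it reaches from about 350 to 925 mm from the base axis. Payload 6.4 kg.
Tool frame: the origin (TCP) lies at the very end of the fingers, on their centre line; the grasp point (between the pads) lies 19 mm behind it (env.hold_point_z is the distance from the TCP to the grasp point, in mm); z points along the fingers, y is the line along which they close (so a half turn about z gives the same grasp; the last joint's range is limited). The gripper opens to 94 mm and grips with 3 to 60 N. Pads are 16 mm wide; open, the fingers measure 119 mm over their backs; the gripper's body (75 mm by 177 mm) begins 78 mm behind the grasp point.
Start: joints at [57.347, 14.043, 89.255, -0, 76.702, -9.975], TCP at [250.603, 599.76, 205.455] pointing down, gripper open.
Joint ranges: [-179.41, 179.41], [-58.25, 129.5], [7.25, 145.43], [-54.29, 234.29], [11.92, 165.04], [-157.13, 157.13]. Speed limits (degrees/s): [147.25, 147.25, 180, 180, 180, 180].

INTERFACE

Orientations are given as [roll, pitch, yaw] about the fixed x, y, z axes, in that order (R = Rz(yaw) Ry(pitch) Rx(roll)).
In Python, from station import env gives the robot as it stands. The module is installed in compiled form; this text tells all that it offers. Calls block until the motion is done:
- env.move_to(position, orientation): joint-space move of the TCP to a pose.
- env.move_l(position, rot=None, vel=150): straight line of the TCP; rot=None keeps the orientation; vel is the mean speed in mm/s.
- env.goto_joints(angles): joint-space move.
- env.open_gripper() and env.grab(grip_force=None): open the fingers fully, or close them until they stop; grip_force is the grip in N (None keeps the last).
- env.hold(seconds).
- env.solve_ik(position, orientation): joint angles nearest the present ones, or None.
- env.get_state(): the state.
- env.get_image(name): name is "scene" or "top" or "wrist"; returns a dict with "frame" (480x640x3 uint8, red, green, blue), "fx", "fy", "cx", "cy" (pixels), "R" (3x3) and "t" (3): a world point X has camera coordinates R X + t. Camera axes: x right, y down, z forward; pixel columns grow to the right and rows downward; lengths in mm; the calibration is good to about 2 mm. A picture is of the moment at which its call begins. There is no depth.
A pose or a line that the arm cannot do raises env.IKError and nothing moves.
- env.hand_in(): hands the job in; it is judged then, once.
The state is a dict: "time_s": time; "q": joint angles; "joint_vel": joint speeds; "tau": joint torques, N m; "ee_pos": TCP position; "eef_rot": TCP orientation; "contact_force": force on the tool from outside, world axes, zero at the start; "ft_torque": the same for the moment, N m; "grip_width": finger opening in mm; "grip_force": force on a finger pad.
Only numpy, scipy, OpenCV 4.12 (cv2) and the standard library are available. Lean on these libraries where they do the work, as an engineer would, in place of code of your own. Each camera call takes 0.05 s, during which the arm holds its last target. There are 200 camera calls.

TASK

The white inlet filter has passed its leak test: squeeze its two blue side tabs together to free it from the leak tester, lift it out, and fit it into the empty filter head of the bench vacuum pump, pressing it down against the sprung valve until both tabs catch and it stays down by itself when let go. The pump's head is clamped through oversize slots and sits a few millimetres off its nominal place, so feel for the opening instead of forcing it: a tab cracks when squeezed with more than 25 N, a dock when the filter is pulled or pushed against it with more than 35 N. Leave the brown spent filter in the steel tray, the timer and the beaker where they stand.

Things in the scene. Friction and masses are not known exactly. Their poses are not given: they have to be found in the camera images.
- filter: inlet filter, white case, white pleats, 40 (x) x 48 (y) x 84 (z) mm, about 0.1 kg; origin at the centre of its underside, z up, tabs at +y (left) and -y (right); may be turned half round. Thumb pads 55 to 82 mm above the underside, 58 mm across at mid-height, 61 at the top (about 43 mm fully squeezed), 18 mm wide. The lowest 3 mm taper by 1 mm a side. Starts latched in the tester
- filter_tab_left: sprung blue tab on the +y (left) side of the filter: upright arm with a ribbed rubber-faced thumb pad 18 mm wide (x). Origin on its hinge, 2 mm above the filter's underside, 22 mm off its middle. The pad is 53 to 80 mm above this origin; its outer face lies 7 mm further out at mid-height and leans out 0.11 rad. Squeezed, it tips in by up to 0.11 rad (7 mm at the pad, face then upright), force about 1.5 N rising to 8 N; its hook draws in 4.5 mm, 2.5 mm frees it
- filter_tab_right: sprung blue tab on the -y (right) side of the filter: upright arm with a ribbed rubber-faced thumb pad 18 mm wide (x). Origin on its hinge, 2 mm above the filter's underside, 22 mm off its middle. The pad is 53 to 80 mm above this origin; its outer face lies 7 mm further out at mid-height and leans out 0.11 rad. Squeezed, it tips in by up to 0.11 rad (7 mm at the pad, face then upright), force about 1.5 N rising to 8 N; its hook draws in 4.5 mm, 2.5 mm frees it
- tester: leak tester, fixed: light grey dock block in front (64 x 84 mm, 62 mm high), dark console behind it (x 48 to 110 mm, 92 mm wide, 76 mm high). Origin on the worktop under the dock's centre; x to the console, y along the line on which the tabs face each other, z up. The latched filter's underside is 13 mm above it; hooks (flat top 43 mm above the underside) reach 2.5 mm under the dock's ledges
- pump: vacuum pump, fixed, light grey with blue band and gauge: filter head in front, motor housing behind (x 44 to 122 mm, 104 mm wide, 90 mm high). Origin on the worktop under the nominal centre of the head's well; x to the housing. The head (64 x 84 mm, axes as the pump's) really sits up to 5 mm off in x and in y, which this pose does not show. A latched filter's underside is 13 mm above the origin
- pump_mouth (a point): nominal (not true) centre of the open top of the pump's head, 62 mm above the pump's origin, axes as the pump's; its height is true. The well is 42 (x) x 50 (y) mm, 1 mm clear of the filter's case on each side; ledges 6 mm thick on its +y and -y sides, below which the hooks spring out. With the tabs held squeezed the hooks pass the ledges freely
- valve_level (a point): nominal centre, at the latched depth (49 mm below the mouth), of the sprung plate at the bottom of the pump's well (the tester's is the same). It pushes a filter up with 3.5 N from 3 mm above this level, 8 N at it, 11 N at the stop 2 mm below. The filter must be pressed at least to this level for the hooks to catch; one not caught is pushed back up 3 mm
- spent_filter: old filter of the same shape with brown pleats, standing in a steel tray 150 x 110 x 28 mm at the left; origin at the centre of its underside; leave alone
- timer: white bench timer, 66 x 66 x 19 mm, lying on the worktop at the front right; origin at its underside; leave alone
- beaker: clear 100 ml beaker, 59 mm across, 70 mm high, standing at the left; origin at its underside; leave alone
There are look-alikes about, which are no part of the job. What is shaped like the filter but green or orange is not meant. What is shaped like the tester but turquoise is not meant.

How it is judged:
By the outcome, as a careful person would: the job done as asked, in the order asked, and still so for the second after the job is handed in, with the robot touching nothing.
It also fails if it takes over 69 s, if anything falls off the work surface, if the arm or the gripper's body presses on something with over 40 N, if the wrist force passes 120 N, or if a joint passes its speed limit or range.

## Working session

There is one attempt and no reset: what is moved stays moved. The work goes in short steps, each a Python script; the robot and the scene stay as the last script left them, time stands still between calls to the robot, and variables do not carry over. Pictures are saved under pics/ and viewed, at most 10 in all, crops included, and the job is handed in when it is done.

```bash
mkdir -p pics; cat > h.py <<'E'
from station import env
import numpy as np, cv2
def snap(cam,fn,crop=None,scale=1):
    im=env.get_image(cam); f=im["frame"][:,:,::-1]
    if crop: x0,y0,x1,y1=crop; f=f[y0:y1,x0:x1]
    if scale!=1: f=cv2.resize(f,None,fx=scale,fy=scale,interpolation=cv2.INTER_CUBIC)
    cv2.imwrite("pics/"+fn,f); np.savez("pics/"+fn+".npz",**{k:np.array(v) for k,v in im.items()}); return im
def ray(im,uv,z):
    R=np.array(im["R"]);t=np.array(im["t"]).ravel();c=-R.T@t
    d=R.T@np.array([(uv[0]-im["cx"])/im["fx"],(uv[1]-im["cy"])/im["fy"],1.])
    return c+d*(z-c[2])/d[2]
def proj(im,X):
    p=np.array(im["R"])@np.array(X,float)+np.array(im["t"]).ravel()
    return np.array([im["fx"]*p[0]/p[2]+im["cx"],im["fy"]*p[1]/p[2]+im["cy"]])
def load(fn): return dict(np.load("pics/"+fn+".npz"))
E
python3 - <<'E'
from h import *
for c in("scene","top"):
    im=snap(c,c+"1.png"); R=np.array(im["R"]); print(c,-R.T@np.array(im["t"]).ravel(),R.round(2).tolist(),im["fx"])
s=env.get_state();print(s)
E
```

```text
scene [-258.81294606 1337.3223474   838.34934857] [[-0.86, -0.51, -0.01], [-0.23, 0.42, -0.88], [0.45, -0.75, -0.48]] 473.57460750154604
top [ 203.90345872  117.89229415 1825.85928798] [[0.01, -1.0, 0.02], [-0.99, -0.02, -0.15], [0.15, -0.02, -0.99]] 527.8271323147753
{'time_s': 0.1, 'q': array([ 5.73476600e+01,  1.40799186e+01,  8.93173858e+01, -1.37315204e-04,
        7.67018669e+01, -9.97471702e+00]), 'joint_vel': array([-0.0374434 , -0.18268417, -0.12692247, -0.04906216,  0.05879993,
       -0.01512021]), 'tau': array([ 5.93571731e-04, -4.16920280e+01, -3.15522301e+01,  6.86560641e-02,
        3.10167926e-02, -2.05778076e-05]), 'ee_pos': array([250.29902315, 599.29012523, 204.46285012]), 'eef_rot': array([-1.79902305e+02, -1.70462560e-02,  1.57322394e+02]), 'contact_force': array([ 0.54998429, -0.44300846,  0.50528827]), 'ft_torque': array([-0.00387975, -0.00486856, -0.0004784 ]), 'grip_force': 0.0, 'grip_width': 93.91423182307922}
```

View pics/scene1.png

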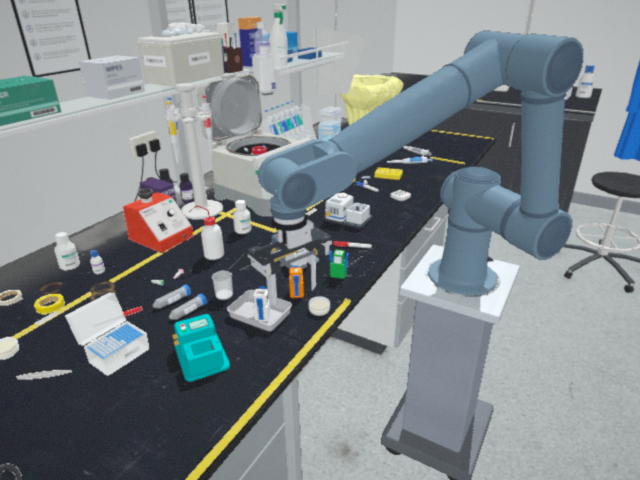

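View pics/top1.png

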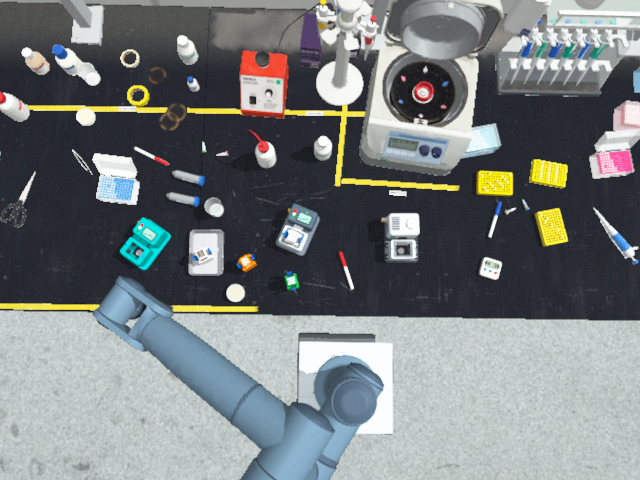

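The top view shows the tester with the white filter at about (295,235), the pump with its empty head at about (402,245), the tray with the spent filter at (205,253), and look-alikes in turquoise (145,243), orange (247,262) and green (291,281). I'll enlarge that region.

```bash
python3 - <<'E'
from h import *
im=load("top1.png"); f=im["frame"][:,:,::-1][195:270,260:430]
f=cv2.resize(f,(782,345),interpolation=cv2.INTER_CUBIC);cv2.imwrite("pics/topc.png",f)
for uv,z in [((292,238),97),((402,248),62),((300,215),76)]: print(ray(im,uv,z))
E
```

```text
[491.22868057 184.43156949  97.        ]
[ 469.28055137 -187.29353583   62.        ]
[574.02117308 160.00256168  76.        ]
```

View pics/topc.png

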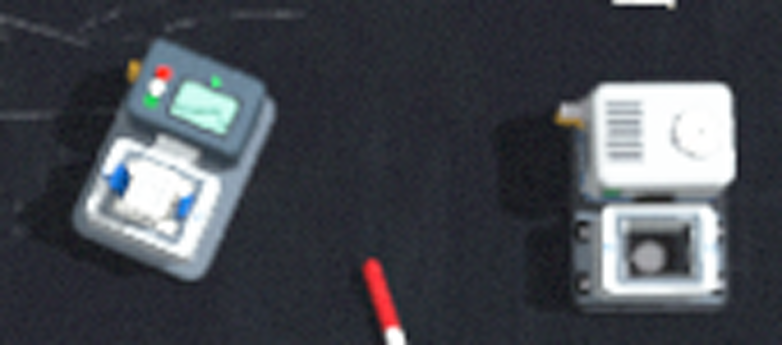

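```bash
python3 - <<'E'
from h import *
im=load("top1.png")
c=lambda u,v:(260+u/4.6,195+v/4.6)
a=ray(im,c(118,180),90);b=ray(im,c(186,207),90);print("tabs",a,b,(a+b)/2,np.degrees(np.arctan2(*(a-b)[1::-1])))
p=ray(im,c(660,249),62);print("pump head",p)
y=np.degrees(np.arctan2(*(a-b)[1::-1]))-90; print(y)
m=(a+b)/2
for yaw in (y,y+180): print(yaw,env.solve_ik([m[0],m[1],68],[180,0,yaw]),env.solve_ik([p[0],p[1],68],[180,0,yaw-y]))
yaw=min((y,y+180),key=lambda w:abs((q:=env.solve_ik([m[0],m[1],68],[180,0,w]))[5]) if env.solve_ik([m[0],m[1],68],[180,0,w]) is not None else 999)
env.move_to([m[0],m[1],270],[180,0,yaw])
im=snap("wrist","w1.png"); R=np.array(im["R"]);print(yaw,env.get_state()["time_s"],env.get_state()["ee_pos"],-R.T@np.array(im["t"]).ravel(),R.round(2).tolist())
print(proj(im,[m[0],m[1],97]))
E
```

```text
tabs [505.09519683 206.14378057  90.        ] [486.13682133 156.48377939  90.        ] [495.61600908 181.31377998  90.        ] 69.10496931834862
pump head [ 465.49648677 -192.27940256   62.        ]
-20.895030681651377
-20.895030681651377 [ 7.77482267e+00  7.65729491e+00  1.12316608e+02 -2.54444375e-14
  6.00260971e+01  1.18669853e+02] [-3.53625236e+01  4.51793607e+00  1.15760594e+02 -2.54444375e-14
  5.97214698e+01  5.46374764e+01]
159.10496931834862 [  7.77482267   7.65729491 112.316608     0.          60.02609709
 -61.33014665] [ -35.36252358    4.51793607  115.76059418    0.           59.72146976
 -125.36252358]
159.10496931834862 1.9333 [495.3855495  182.07383428 269.83235282] [416.2353274  211.91353781 450.44781802] [[0.36, 0.93, -0.0], [0.89, -0.34, 0.29], [0.27, -0.1, -0.96]]
[314.78886712 215.80426508]
```

View pics/w1.png

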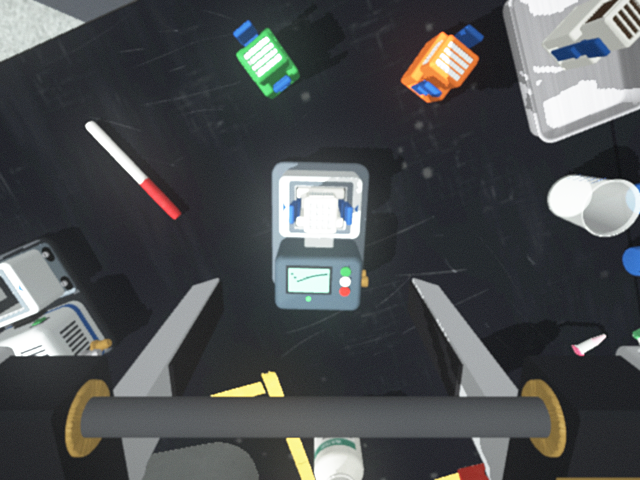

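The wrist view shows the tester dock with its white rim over columns 278–364, tabs at about (294,213) and (347,213), and nearly square to the image. I'll zoom in for yaw and centre.

```bash
python3 - <<'E'
from h import *
im=load("w1.png"); f=im["frame"][:,:,::-1][155:255,260:380]
f=cv2.resize(f,(720,600),interpolation=cv2.INTER_CUBIC);cv2.imwrite("pics/w1c.png",f)
E
```

```text
(no output)
```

View pics/w1c.png

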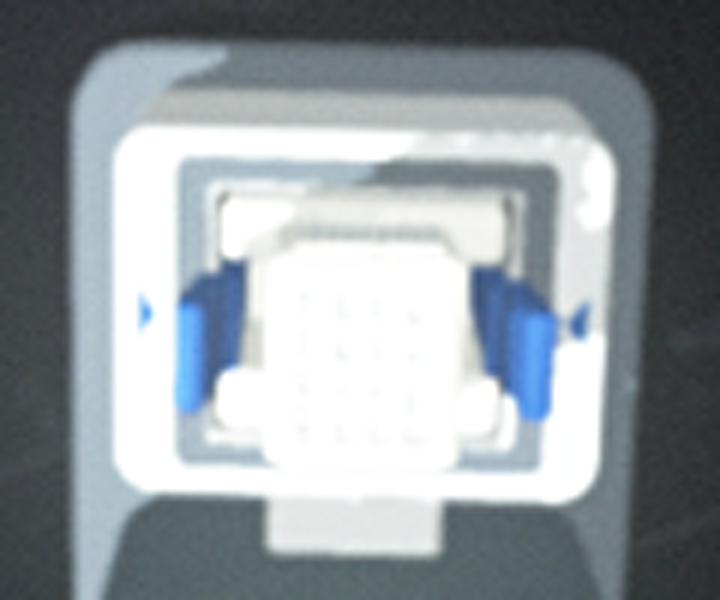

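```bash
python3 - <<'E'
from h import *
im=load("w1.png"); c=lambda u,v:(260+u/6-.4,155+v/6-.4)
def rep(n,a,b,z):
    a=ray(im,c(*a),z);b=ray(im,c(*b),z);d=b-a
    print(n,((a+b)/2).round(1),"len %.1f ang %.2f"%(np.linalg.norm(d),np.degrees(np.arctan2(d[1],d[0]))))
rep("arrows",(146,314),(581,320),62)
rep("rim outer",(115,315),(608,322),62)
rep("rim front edge",(150,126),(590,143),62)
rep("rim back edge",(150,491),(570,500),62)
rep("tabs outer top far",(178,303),(555,313),95)
rep("tabs outer top near",(180,410),(549,417),95)
rep("rim front/back",(370,134),(362,496),62)
E
```

```text
arrows [497.2 186.6  62. ] len 74.4 ang 68.39
rim outer [497.3 186.2  62. ] len 84.4 ang 68.36
rim front edge [468.4 198.6  62. ] len 73.6 ang 66.99
rim back edge [526.8 174.8  62. ] len 73.6 ang 67.91
tabs outer top far [489.1 189.7  95. ] len 59.0 ang 67.65
tabs outer top near [505.  183.4  95. ] len 58.5 ang 68.07
rim front/back [497.7 186.9  62. ] len 63.2 ang -21.82
```

```bash
cat >> h.py <<'E'
def st(n=""):
    s=env.get_state(); print(n,"t%.1f"%s["time_s"],s["ee_pos"].round(1),"yaw%.1f"%s["eef_rot"][2],"F",s["contact_force"].round(1),"M",s["ft_torque"].round(2),"w%.1f g%.1f"%(s["grip_width"],s["grip_force"]),flush=True); return s
E
python3 - <<'E'
from h import *
x,y=497.3,186.5; R=[180,0,158]
env.move_to([x,y,110],R); st("pre")
env.move_l([x,y,68],R,60); st("down")
for g in (6,12,17): env.grab(g); env.hold(.15); st(g)
E
```

```text
pre t2.6 [498.3 187.  111.3] yaw158.0 F [-0.1  0.5 -0.1] M [-0.   -0.03  0.03] w93.7 g0.0
down t3.5 [497.5 186.5  68.2] yaw158.0 F [ 0.6 -0.1  0.2] M [-0.01 -0.    0.02] w94.3 g0.0
6 t4.5 [497.9 186.6  69.1] yaw158.0 F [-2.  -0.3  6.3] M [-0.    0.35 -0.06] w45.2 g6.0
12 t4.9 [497.8 186.6  69. ] yaw158.0 F [-1.9 -0.6  5.1] M [-0.08  0.39  0.01] w42.8 g12.0
17 t5.2 [497.8 186.6  69. ] yaw158.0 F [-2.7 -0.7  5.4] M [-0.1   0.36 -0.06] w42.4 g17.0
```

```bash
python3 - <<'E'
from h import *
x,y=497.3,186.5; R=[180,0,158]
for z in (72,76,85,100): env.move_l([x,y,z],R,30); st(z)
env.move_l([x,y,200],R,150); st("up")
env.move_to([455,-70,215],[180,0,180]); env.hold(.2); st("view")
im=snap("wrist","w2.png"); print(proj(im,[467,-190,62]))
E
```

```text
72 t5.5 [497.  186.4  71.8] yaw158.0 F [ 0.4  0.3 -1.2] M [-0.06  0.04  0.03] w42.6 g17.0
76 t5.8 [497.2 186.5  76. ] yaw158.0 F [ 0.1 -0.7 -0.4] M [-0.02 -0.01  0.  ] w42.6 g17.0
85 t6.3 [497.5 186.5  85.3] yaw158.0 F [-0.3  0.1 -1.1] M [-0.01  0.08 -0.03] w42.3 g17.0
100 t6.9 [497.3 186.5 100. ] yaw158.0 F [ 0.  -0.1 -1. ] M [ 0.01  0.02 -0.01] w42.6 g17.0
up t7.7 [496.6 186.4 198.8] yaw158.0 F [-0.6 -0.8 -2. ] M [ 0.01 -0.01  0.05] w42.5 g17.0
view t8.9 [455.2 -69.1 214.8] yaw-179.9 F [-0.1 -0.7 -0.3] M [ 0.02 -0.01  0.  ] w42.2 g17.0
[180.81773931 233.23874141]
```

View pics/w2.png

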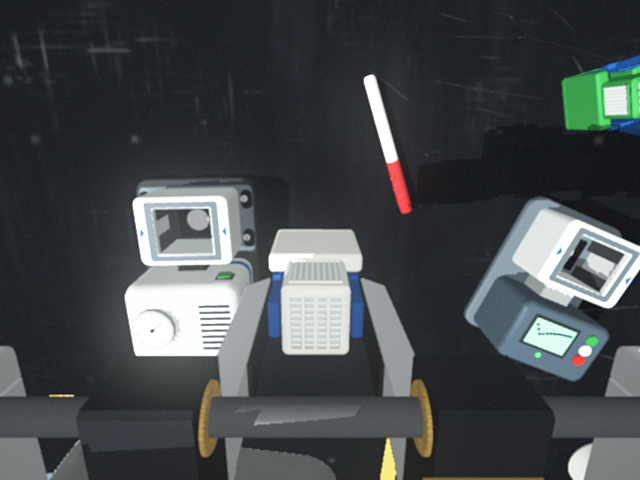

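The filter is held straight with both tabs squeezed at about (316,290), and the empty pump head has its rim over columns 134–238 and rows 190–265. I'll zoom on the head.

```bash
python3 - <<'E'
from h import *
im=load("w2.png"); f=im["frame"][:,:,::-1][175:275,125:260]
f=cv2.resize(f,(810-27,580),interpolation=cv2.INTER_CUBIC);cv2.imwrite("pics/w2c.png",f)
E
```

```text
(no output)
```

View pics/w2c.png

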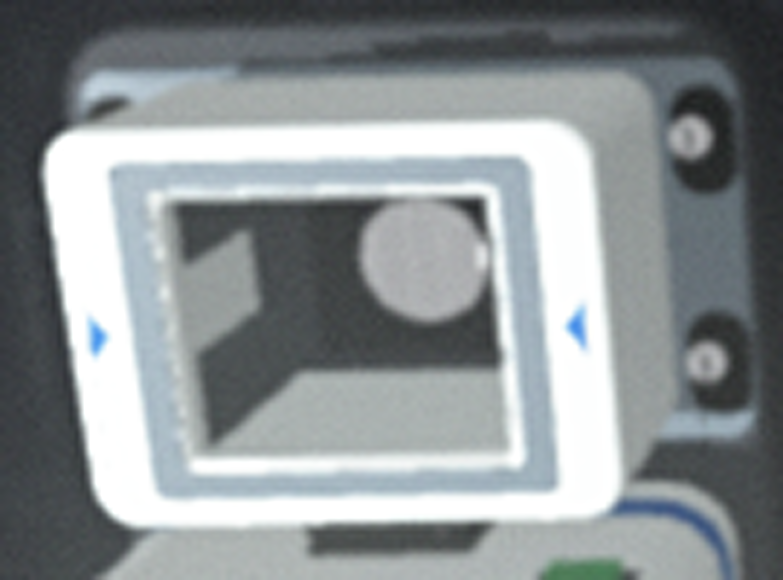

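```bash
python3 - <<'E'
from h import *
im=load("w2.png"); c=lambda u,v:(125+u/5.8-.4,175+v/5.8-.4)
def rep(n,a,b,z=62):
    a=ray(im,c(*a),z);b=ray(im,c(*b),z);d=b-a
    print(n,((a+b)/2).round(1),"len %.1f ang %.2f"%(np.linalg.norm(d),np.degrees(np.arctan2(d[1],d[0]))))
rep("arrows",(97,336),(577,326))
rep("rim lr",(70,335),(609,325))
rep("rim fb",(310,124),(350,527))
rep("front edge",(100,128),(540,121))
rep("back edge",(150,528),(590,520))
rep("well inner lr",(172,335),(508,325))
rep("well inner fb",(320,190),(345,462))
for P in((534.5,200,97),): pass
# tester head sanity (known centre 497.3,186.5)
print(proj(im,[497.3,186.5,62]), proj(im,[455,-70,215+27]))
E
```

```text
arrows [ 465.5 -188.2   62. ] len 74.5 ang 91.35
rim lr [ 465.4 -187.8   62. ] len 83.6 ang 91.22
rim fb [ 465.5 -189.2   62. ] len 64.8 ang -0.14
front edge [ 433.2 -187.6   62. ] len 66.4 ang 91.04
back edge [ 497.4 -186.    62. ] len 70.0 ang 91.23
well inner lr [ 465.4 -187.7   62. ] len 52.2 ang 91.88
well inner fb [ 465.1 -188.8   62. ] len 43.7 ang -0.52
[592.49968499 265.60838546] [313.54347254 320.3641081 ]
```

```bash
cat >> h.py <<'E'
R0=[180,0,-179.2]
def down(x,y,z0,z1,lim=8,step=1.0,vel=25):
    z=z0
    while z>z1+1e-6:
        z=max(z-step,z1); env.move_l([x,y,z],R0,vel); s=env.get_state(); F=s["contact_force"]
        if F[2]>lim or np.hypot(F[0],F[1])>lim: st("STOP cmd %.1f"%z); return z
    st("ok cmd %.1f"%z); return z
E
python3 - <<'E'
from h import *
x,y=465.5,-188.2
env.move_to([x,y,150],R0); env.move_l([x,y,121],R0,60); env.hold(.2); st("above")
z=down(x,y,121,110)
E
```

```text
above t10.4 [ 465.7 -188.4  121.4] yaw-179.2 F [ 0.6  0.3 -0.9] M [-0.01 -0.   -0.01] w42.3 g17.0
ok cmd 110.0 t13.2 [ 465.5 -188.2  109.9] yaw-179.2 F [ 0.1  0.2 -1.1] M [ 0.07  0.06 -0.03] w42.3 g17.0
```

```bash
python3 - <<'E'
from h import *
x,y=465.5,-188.2
z=down(x,y,110,74,step=2,vel=40)
if z<=74.01:
    for c in (71,69.5,68,67,66):
        env.move_l([x,y,c],R0,25); env.hold(.15); s=st(c)
        if s["contact_force"][2]>14: break
E
```

```text
ok cmd 74.0 t17.7 [ 465.4 -188.2   73.8] yaw-179.2 F [ 0.5  0.6 -1.1] M [ 0.19 -0.04 -0.05] w42.0 g17.0
71 t18.1 [ 465.8 -188.3   71.3] yaw-179.2 F [0.9 1.9 2.1] M [ 0.44 -0.11  0.06] w42.4 g17.0
69.5 t18.5 [ 465.8 -188.3   69.8] yaw-179.2 F [0.2 2.5 4.3] M [ 0.62 -0.16  0.09] w42.1 g17.0
68 t18.9 [ 465.8 -188.3   68.4] yaw-179.2 F [0.3 2.2 5.9] M [ 0.65 -0.09  0.02] w42.3 g17.0
67 t19.3 [ 465.9 -188.3   67.6] yaw-179.2 F [-1.   3.2  6.9] M [ 0.77 -0.02  0.03] w42.3 g17.0
66 t19.7 [ 466.  -188.4   67.4] yaw-179.2 F [-1.7  4.4 13.3] M [1.05 0.46 0.08] w42.2 g17.0
```

```bash
python3 - <<'E'
from h import *
x,y=465.5,-188.2
for c in ((x,y+.6,66.3),(x,y+1.2,66.3),(x+.5,y+1.2,66),(x+.5,y+1.2,65.3)):
    env.move_l(c,R0,25); env.hold(.2); s=st(np.round(c,1))
    if s["contact_force"][2]>20: break
E
```

```text
[ 465.5 -187.6   66.3] t20.1 [ 466.  -188.2   67.5] yaw-179.2 F [-1.1  2.6  9.5] M [ 0.57  0.29 -0.03] w42.6 g17.0
[ 465.5 -187.    66.3] t20.6 [ 466.  -188.1   67.5] yaw-179.2 F [-1.8  1.4  8.6] M [0.25 0.31 0.03] w42.0 g17.0
[ 466. -187.   66.] t21.1 [ 466.3 -188.1   67.5] yaw-179.2 F [-3.5  0.1 13.1] M [ 0.33  0.8  -0.01] w42.2 g17.0
[ 466.  -187.    65.3] t21.5 [ 466.4 -188.2   67.4] yaw-179.2 F [-4.1  1.6 15.5] M [0.6  1.11 0.07] w42.1 g17.0
```

```bash
python3 - <<'E'
from h import *
env.move_l([465.8,-187.2,65.8],R0,25); st("press")
for g in (10,6,4,3): env.grab(g); env.hold(.15); st(g)
E
```

```text
press t21.8 [ 466.2 -188.2   67.4] yaw-179.2 F [-4.   1.8 12.6] M [ 0.5   0.77 -0.03] w42.6 g17.0
10 t22.1 [ 466.2 -188.2   67.4] yaw-179.2 F [-4.2  1.7 12.9] M [ 0.52  0.71 -0.02] w43.0 g10.0
6 t22.6 [ 466.5 -188.6   67.4] yaw-179.2 F [-2.9  0.9 12. ] M [ 0.18  0.49 -0.03] w44.9 g6.0
4 t23.1 [ 466.5 -188.5   67.1] yaw-179.2 F [-1.6  0.1  7.6] M [0.02 0.23 0.  ] w51.7 g4.0
3 t23.5 [ 466.4 -188.4   66.7] yaw-179.2 F [-0.6  0.9  6.2] M [ 0.04  0.1  -0.01] w54.9 g3.0
```

```bash
python3 - <<'E'
from h import *
env.open_gripper(); env.hold(.1); st("open")
env.move_l([466.4,-188.4,130],R0,120)
env.move_to([455,-188,200],R0); env.hold(.2); st("up")
im=snap("wrist","w3.png",(200,120,440,300),3)
for z in (95,98): print(z,[(proj(im,[465.5+dx,-188.2+dy,z])-[200,120])*3 for dx,dy in((0,30.5),(0,-30.5),(0,0))])
E
```

```text
open t24.4 [ 465.8 -187.2   65.8] yaw-179.2 F [-0.4 -0.1  0.8] M [ 0.06  0.01 -0.04] w94.0 g0.0
up t25.6 [ 454.  -187.3  197.9] yaw-179.2 F [-0.7  0.5 -0.6] M [-0.01 -0.05 -0.05] w93.5 g0.0
95 [array([459.08964168, 395.40148956]), array([222.99029522, 392.32456458]), array([341.11385957, 393.86399004])]
98 [array([460.21541364, 399.16101132]), array([221.82572024, 396.05897429]), array([341.09589861, 397.61097306])]
```

View pics/w3.png

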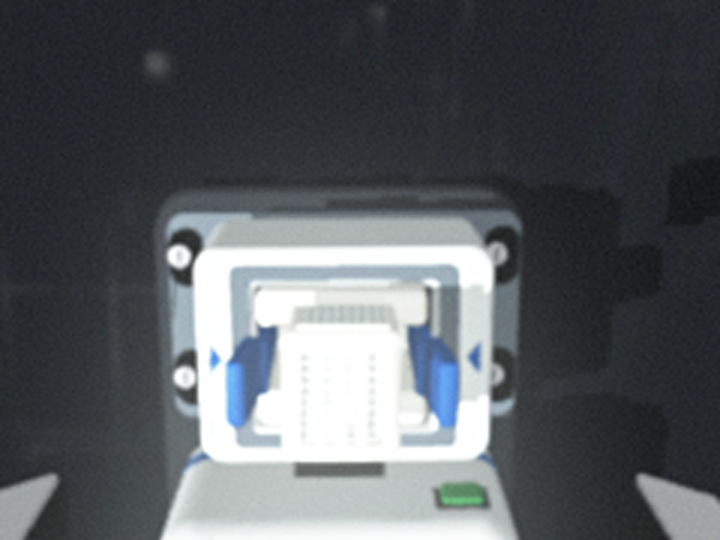

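The filter sits level in the pump head with both tabs sprung out (blue pads at (237,390) and (447,382) in the crop). I'll check the latching by touching the top with the closed fingers.

```bash
python3 - <<'E'
from h import *
x,y=466,-188.2
env.grab(10); env.move_to([x,y,115],R0); env.move_l([x,y,102],R0,40); env.hold(.2); st()
for c in (100,99,98,97,96,95,94,93):
    env.move_l([x,y,c],R0,20); env.hold(.15); s=st(c)
    if s["contact_force"][2]>12: break
for c in (96,97,98,99): env.move_l([x,y,c],R0,20); env.hold(.15); st(c)
env.move_l([x,y,180],R0,120)
E
```

```text
t28.2 [ 466.1 -188.3  102.3] yaw-179.2 F [0.8 0.3 0.3] M [0.05 0.03 0.02] w0.4 g0.0
100 t28.6 [ 466.  -188.2  100. ] yaw-179.2 F [-0.2 -0.1  0.5] M [-0.03  0.02  0.03] w0.2 g0.0
99 t29.0 [ 466.  -188.2   99. ] yaw-179.2 F [-0.4  0.3 -0.1] M [ 0.01 -0.06 -0.06] w0.2 g0.0
98 t29.4 [ 466.  -188.2   98. ] yaw-179.2 F [ 0.8  0.6 -0.4] M [ 0.07 -0.01 -0.  ] w0.2 g0.0
97 t29.8 [ 466.2 -188.4   97.3] yaw-179.2 F [ 0.2 -0.3  2. ] M [ 0.08  0.02 -0.01] w0.3 g1.3
96 t30.2 [ 466.5 -188.4   96.8] yaw-179.2 F [-1.   1.6  5.8] M [0.17 0.19 0.03] w0.5 g3.0
95 t30.6 [ 466.6 -188.5   96.3] yaw-179.2 F [-3.   1.1  8.7] M [ 0.37  0.33 -0.06] w0.4 g4.3
94 t31.0 [ 466.9 -188.6   96.3] yaw-179.2 F [-4.1  4.1 14.8] M [0.64 0.76 0.01] w0.3 g7.2
96 t31.4 [ 466.7 -188.6   97. ] yaw-179.2 F [-1.3  0.4  8.1] M [0.2  0.19 0.  ] w0.4 g3.9
97 t31.8 [ 466.2 -188.4   97.2] yaw-179.2 F [-0.6  0.6  5.1] M [ 0.07  0.02 -0.01] w0.3 g2.5
98 t32.2 [ 465.6 -187.9   97.4] yaw-179.2 F [-1.1 -0.1 -1. ] M [-0.01  0.02  0.01] w0.3 g0.0
99 t32.6 [ 466.  -188.2   99. ] yaw-179.2 F [-0.4  0.9 -0.5] M [ 0.07 -0.    0.03] w0.5 g0.0
```

```bash
python3 - <<'E'
from h import *
env.open_gripper(); env.move_to([400,-188,200],R0); env.hold(.2); st("clear")
im=snap("wrist","w4.png",(200,200,440,380),3)
E
```

```text
clear t35.5 [ 400.5 -187.9  199.7] yaw-179.2 F [-0.1 -0.1  0.5] M [ 0.02  0.03 -0.06] w93.7 g0.0
```

View pics/w4.png

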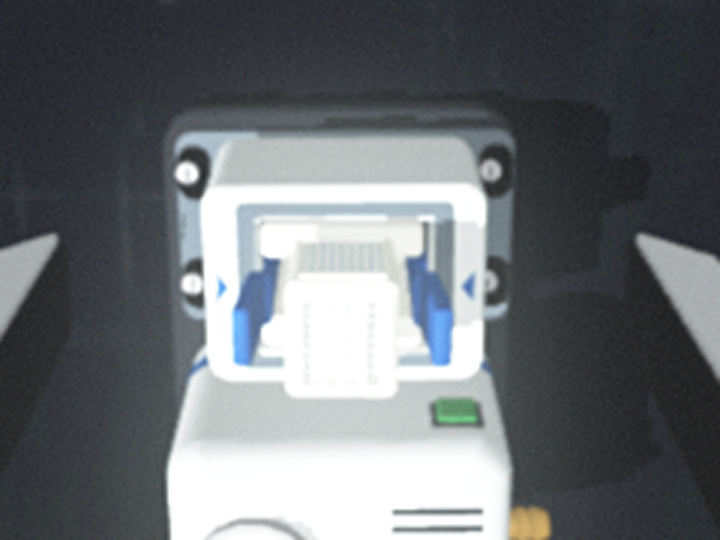

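The filter is level in the head with both tabs out symmetrically (pads at (243,325) and (438,325) in the crop), and the gripper is clear.

```bash
python3 -c "
from station import env
print(env.hand_in())"
```

```text
the job is handed in; nothing more can be done
None
```

The white filter is out of the leak tester and fitted in the pump head, and I handed the job in at about 35.5 s on the robot clock: its top stays at the latched height (about 97 mm) when let go, both tabs look sprung out evenly, and I saw no force near the limits.

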